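# Line up the coasters on the hearth and set out the new candleholder

## Task

Nudge the three loose juniper coasters along the hearth, without lifting them, into an even row: one centred on each of the three kerbstones, one side flush against the kerb. Then lift the clay candleholder out of its plaster mould and set it down upright, not dropped, in the centre of the middle coaster. Leave the black vase, the lantern with its button, and the glass dish as they are.

Things in the scene. Friction and masses are not known exactly. Their poses are not given: they have to be found in the camera images.
- coaster_a: square juniper-wood coaster, 90 x 90 x 14 mm, about 75 g, with a darker circle inlaid in its top, loose near the robot; the three are interchangeable. Origin: centre of its underside; x and y parallel to its sides, z up. Slides when pushed at its sides; if askew it turns square to a pushing bar, its touching edge sticking to the bar
- coaster_b: square juniper-wood coaster, 90 x 90 x 14 mm, about 75 g, with a darker circle inlaid in its top, loose near the robot; the three are interchangeable. Origin: centre of its underside; x and y parallel to its sides, z up. Slides when pushed at its sides; if askew it turns square to a pushing bar, its touching edge sticking to the bar
- coaster_c: square juniper-wood coaster, 90 x 90 x 14 mm, about 75 g, with a darker circle inlaid in its top, loose near the robot; the three are interchangeable. Origin: centre of its underside; x and y parallel to its sides, z up. Slides when pushed at its sides; if askew it turns square to a pushing bar, its touching edge sticking to the bar
- kerb: fixed low straight kerb of three sandstone blocks beyond the coasters, 50 mm deep, 30 mm high; blocks 134 mm long, 6 mm dark joints (140 mm centre to centre: even gaps between coasters are 50 mm). Origin: foot of its front face (towards the robot) at the middle; x points from the front face square into the stone, y along the kerb to the robot's left
- kerb_left (a point): foot of the kerb's front face (where the face meets the hearth) at the middle of the left (+y) kerbstone; axes as the kerb's. A coaster flush and centred on this stone has its origin 45 mm before it (at x = -45 mm, y = 0 in this frame)
- kerb_mid (a point): foot of the kerb's front face (where the face meets the hearth) at the middle of the middle kerbstone; axes as the kerb's. A coaster flush and centred on this stone has its origin 45 mm before it (at x = -45 mm, y = 0 in this frame)
- kerb_right (a point): foot of the kerb's front face (where the face meets the hearth) at the middle of the right (-y) kerbstone; axes as the kerb's. A coaster flush and centred on this stone has its origin 45 mm before it (at x = -45 mm, y = 0 in this frame)
- mould: fixed white plaster mould, a block 100 x 100 x 22 mm to the robot's left, with an open round cavity 59 mm wide and 14 mm deep in the middle of its top. Origin: centre of its underside
- holder: terracotta candleholder, about 160 g, upright in the mould: round foot 56 mm wide, 14 mm thick (sunk in the cavity, underside 8 mm above the hearth, 1.5 mm play all round), on it a plain round column 34 mm wide up to 60 mm above the underside. Origin: centre of its underside; z up the column. Comes straight up out of the mould
- vase: black clay wedding vase with two spouts and an arched handle, 120 mm wide, 230 mm tall, loose, to the robot's right; bystander. Origin: centre of its underside
- lantern: fixed white ceramic candleholder-shaped lantern, 100 mm wide foot, about 105 mm tall with its push button on top, a looped handle at its +y side, to the far left; bystander. Origin: centre of its underside
- lantern_button (a joint): push button on top of the lantern: 0 m when up, 0.006 m fully pressed; not to be pressed
- dish: round glass dish, 110 mm wide, 30 mm tall, loose on a tiny round turntable (120 mm wide, 21 mm tall) to the far right; bystander. Origin: centre of its underside
Mind the look-alikes: they are no part of the job. What is shaped like the coaster_a but red or yellow is not meant. What is shaped like the coaster_b but green is not meant.

How it is judged:
By the outcome, as a careful person would: the job done as asked, in the order asked, and still so for the second after the job is handed in, with the robot touching nothing.
It also fails if it takes over 72 s, if anything falls off the work surface, if the arm or the gripper's body presses on something with over 40 N, if the wrist force passes 120 N, or if a joint passes its speed limit or range.

## Robot

A 6-joint arm with a two-finger parallel gripper is mounted at the origin on the work surface. World frame = base frame: x ahead of the robot, y to its left, z up, the work surface at z = 0. Lengths are in m, angles in rad, forces in N, time in s.
With the tool pointing down it reaches from about 0.3 to 0.775 m from the base axis. Payload 14.6 kg.
Tool frame: the origin (TCP) lies midway between the tips of the shut fingers; the grasp point (between the pads) lies 19 mm behind it; z points along the fingers, y is the line along which they close (so a half turn about z gives the same grasp; the last joint's range is limited). The gripper opens to 94 mm and grips with 3 to 60 N. Pads are 16 mm wide; open, the fingers measure 119 mm over their backs; the gripper's body (75 mm by 177 mm) begins 78 mm behind the grasp point.
Start: joints at [1.279, 0.3, 1.521, -0, 1.321, -0.067], TCP at [0.123, 0.536, 0.205] pointing down, gripper open.
Joint ranges: [-3.03, 3.03], [-0.79, 2.21], [0.23, 2.52], [-1.04, 4.18], [0, 3.07], [-2.55, 2.55]. Speed limits (rad/s): [2.22, 2.22, 2.57, 3.14, 3.14, 3.14].

## Interface

Orientations are given as [roll, pitch, yaw] about the fixed x, y, z axes, in that order (R = Rz(yaw) Ry(pitch) Rx(roll)).
In Python, from station import ctrl gives the robot as it stands. The module is installed in compiled form; this text tells all that it offers.
- The arm moves only by the tool servo_tool, never from a script. Its argument "plan" is a list of rows, each a list of 7 numbers: the opening in per cent of the stroke, from 0 (shut) to 100 (fully open), then the shift along the tool's x, y, z in m, then the turn, a rotation vector about the tool's x, y, z in rad. A call has exactly 8 rows; each row shifts and turns the commanded pose from where the row before left it, along the tool's axes as they then stand; what a row does not reach is not made up. A row lasts 1/8 s, in which the tool goes at most 62.5 mm and 10.7 degrees, less where a joint would pass 70% of its speed; a pose out of reach is approached as far as the arm can. A call with a gripper value outside its range is refused whole. The fingers move at their own pace and stop on an object; "force" is the grip in N (left out, the last holds). Time passes only in rows, so rows that do not move let the fingers close, or fill a call up. It gives the time, the measured TCP pose, the force, the opening and the grip force at its end, in the units of the state.
- ctrl.get_obs(): the state, without advancing time (a new reading comes with each control period).
- ctrl.camera(name): name is "scene" or "top" or "wrist"; returns a dict with "pixels" (400x640x3 uint8, red, green, blue), "z_map" (400x640 float32, m along the optical axis (not along the pixel's ray), 0 where there is no reading), "mtx" (3x3 intrinsics, pixels), "pose" (4x4, takes a point from camera to world coordinates). Camera axes: x right, y up, looking along -z (the intrinsics and any distortion apply to the point x, -y, -z); pixel columns grow to the right and rows downward; lengths in m; the calibration is good to about 2 mm. The wrist camera is an equidistant fisheye: a pixel r from the principal point sees the ray r / f radians off the axis. A picture is of the moment at which its call begins.
- ctrl.hand_in(): hands the job in; it is judged then, once.
The state is a dict: "time_s": time; "qpos": joint angles; "joint_vel": joint speeds; "tau": joint torques, N m; "ee_pos": TCP position; "eef_rot": TCP orientation; "force": force on the tool from outside, world axes, zero at the start; "moment": the same for the moment, N m; "grip_width": finger opening in m; "grip_force": force on a finger pad.
Only numpy, scipy, OpenCV 4.12 (cv2) and the standard library are available. Lean on these libraries where they do the work, as an engineer would, in place of code of your own. Each camera call takes 0.05 s, during which the arm holds its last target. There are 200 camera calls.

## Working session

There is one attempt and no reset: what is moved stays moved. The work goes in short steps, Python scripts to look and compute and a tool call to move; the robot and the scene stay as the last step left them, time stands still between calls to the robot, and variables do not carry over. Pictures are saved under pics/ and viewed, at most 10 in all, crops included, and the job is handed in when it is done.

Besides the shell and the picture viewer there is one more tool, called as name(argument=value, ...), one argument or row to a line, values as JSON. servo_tool: Moves the arm, as the interface text tells. Its arguments: {"type":"object","properties":{"plan":{"type":"array","items":{"type":"array","items":{"type":"number"}}},"force":{"type":"number"}},"required":["plan"]}

```bash
mkdir -p pics
cat > h.py <<'E'
import numpy as np, cv2
from station import ctrl
def cast(c,uv,z):
    K=c["mtx"];P=c["pose"];uv=np.atleast_2d(uv).astype(float)
    d=np.c_[(uv[:,0]-K[0,2])/K[0,0],-(uv[:,1]-K[1,2])/K[1,1],-np.ones(len(uv))]@P[:3,:3].T
    o=P[:3,3];return o+d*((z-o[2])/d[:,2])[:,None]
def pts(c):
    K=c["mtx"];P=c["pose"];z=c["z_map"];v,u=np.mgrid[:400,:640]
    p=np.stack([(u-K[0,2])/K[0,0]*z,-(v-K[1,2])/K[1,1]*z,-z],-1)
    return p@P[:3,:3].T+P[:3,3]
def save(c,n): cv2.imwrite(f"pics/{n}.png",cv2.cvtColor(c["pixels"],cv2.COLOR_RGB2BGR))
E
python3 - <<'E'
from h import *
for n in ("top","scene"):
    c=ctrl.camera(n);save(c,n+"0");np.savez(n+"0.npz",**c);print(n,c["mtx"],c["pose"].round(3))
o=ctrl.get_obs();print(o)
E
```

```text
top [[388.12128325   0.         322.27944721]
 [  0.         388.12128325 205.51260704]
 [  0.           0.           1.        ]] [[ 0.016  0.984 -0.176  0.293]
 [-1.     0.018  0.01  -0.022]
 [ 0.013  0.176  0.984  1.325]
 [ 0.     0.     0.     1.   ]]
scene [[368.95032571   0.         323.12349985]
 [  0.         368.95032571 195.1401939 ]
 [  0.           0.           1.        ]] [[-0.881 -0.357  0.31   0.856]
 [ 0.473 -0.675  0.566  0.581]
 [ 0.007  0.645  0.764  0.878]
 [ 0.     0.     0.     1.   ]]
{'time_s': 0.1, 'qpos': array([ 1.27937081e+00,  3.00414029e-01,  1.52150800e+00,  4.18598712e-06,
        1.32067726e+00, -6.66022440e-02]), 'joint_vel': array([ 0.00163558, -0.00034026, -0.00221074,  0.00067727, -0.00148282,
       -0.00015093]), 'tau': array([ 3.31959818e-04, -5.32641470e+01, -3.53278720e+01,  7.09196040e-02,
        2.34952132e-02, -9.10527751e-05]), 'ee_pos': array([0.12255186, 0.53594147, 0.20494854]), 'eef_rot': array([-3.14058851e+00, -7.10406389e-05,  2.91676830e+00]), 'force': array([-0.39127547,  0.27058706, -0.29271511]), 'moment': array([ 0.03965007, -0.01482793, -0.00711463]), 'grip_force': 0.0, 'grip_width': 0.09366382649991493}
```

View pics/top0.png

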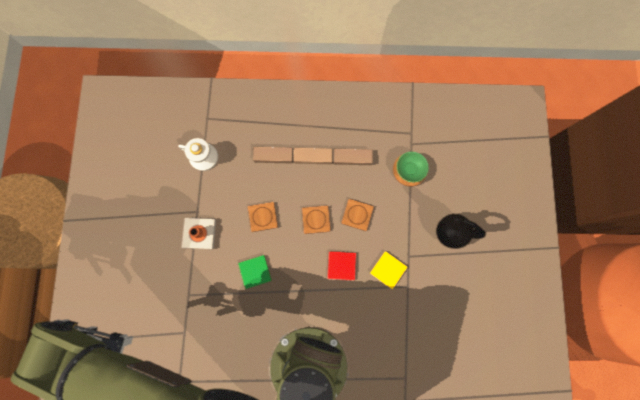

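View pics/scene0.png

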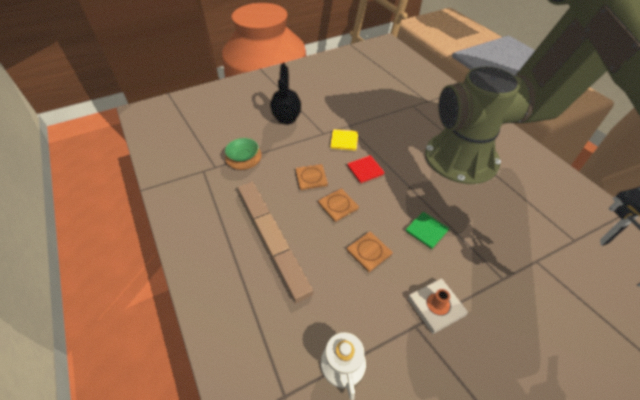

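The top view shows the kerb from (253,154) to (373,156). Brown coasters with inlaid circles are at (263,217), (316,219) and (357,214). Red (342,265), yellow (388,269) and green (255,271) are the look-alikes. The mould and holder are at (198,233), the lantern at (200,153), the dish at (412,167) and the vase at (455,231). The three brown squares fit the description because they're juniper-coloured and have the inlay. The scene view agrees, with coasters at (312,177), (339,205) and (370,251).

Run:
```python
from h import *
c=dict(np.load("top0.npz"));im=c["pixels"];P=pts(c)
hsv=cv2.cvtColor(im,cv2.COLOR_RGB2HSV)
for u,v in [(250,208),(316,206),(360,203),(270,155),(313,155),(355,155),(225,200),(290,190)]: print((u,v),hsv[v,u],P[v,u].round(3))
# coasters
m=((hsv[...,1]>120)&(hsv[...,0]<18)).astype(np.uint8); m[:190]=0;m[245:]=0;m[:,:235]=0;m[:,385:]=0
cs,_=cv2.findContours(m,cv2.RETR_EXTERNAL,cv2.CHAIN_APPROX_NONE)
for k in cs:
    if cv2.contourArea(k)<200: continue
    w=cast(c,k[:,0],.014)[:,:2]; r=cv2.minAreaRect((w*1000).astype(np.float32)); mm=cv2.moments(k);print("coaster",r,cast(c,[mm['m10']/mm['m00'],mm['m01']/mm['m00']],.014).round(4))
# kerb by height
k=(P[...,2]>.02)&(P[...,2]<.04);k[:140]=0;k[170:]=0;k[:,:240]=0;k[:,385:]=0
q=P[k];print("kerb",len(q),q[:,2].mean(),cv2.minAreaRect((q[:,:2]*1000).astype(np.float32)))
# mould by height/whiteness
k=((hsv[...,1]<60)&(hsv[...,2]>150));k[:210]=0;k[255:]=0;k[:,:175]=0;k[:,220:]=0
kk,_=cv2.findContours(k.astype(np.uint8),cv2.RETR_EXTERNAL,cv2.CHAIN_APPROX_NONE);b=max(kk,key=cv2.contourArea)
print("mould",cv2.minAreaRect((cast(c,b[:,0],.022)[:,:2]*1000).astype(np.float32)))
k=P[...,2]>.05;k[:215]=0;k[250:]=0;k[:,:180]=0;k[:,:][:,218:]=0
print("holder",k.sum(),P[k].mean(0),P[k].max(0),P[k].min(0))
for n,(u,v) in dict(lantern=(196,148),dish=(412,167),vase=(455,231)).items(): print(n,P[v,u].round(3))
big=np.hstack([cv2.resize(im[195:245,235:385],None,fx=5,fy=5,interpolation=2)]);big2=cv2.resize(im[135:175,235:385],None,fx=5,fy=5,interpolation=2)
cv2.imwrite("pics/crop.png",cv2.cvtColor(np.vstack([big2,big]),cv2.COLOR_RGB2BGR))
```

```text
(250, 208) [ 14 169 226] [0.514 0.212 0.012]
(316, 206) [ 13 130 163] [ 0.527 -0.014  0.001]
(360, 203) [ 13 171 206] [ 0.538 -0.165  0.015]
(270, 155) [ 14 111 200] [0.699 0.149 0.03 ]
(313, 155) [ 14 113 213] [ 0.701 -0.     0.031]
(355, 155) [ 13 110 197] [ 0.703 -0.146  0.034]
(225, 200) [ 15  90 182] [ 0.543  0.303 -0.004]
(290, 190) [ 15  90 181] [0.582 0.078 0.001]
coaster ((479.2757263183594, -13.971813201904297), (91.96692657470703, 93.96891021728516), 6.347436428070068) [[ 0.4789 -0.0137  0.014 ]]
coaster ((485.3045959472656, 168.52224731445312), (92.64620971679688, 93.20452880859375), 10.835037231445312) [[0.485  0.1683 0.014 ]]
coaster ((498.8151550292969, -155.5730743408203), (93.22549438476562, 93.09719848632812), 73.92765808105469) [[ 0.4983 -0.1553  0.014 ]]
kerb 1719 0.029984162314343532 ((703.84228515625, 1.1293182373046875), (413.7737121582031, 53.3427619934082), 89.81600189208984)
mould ((424.6916198730469, 379.2149963378906), (101.36189270019531, 99.64178466796875), 87.9848403930664)
holder 114 [0.41576165 0.35299196 0.14437808] [0.44071498 0.39698878 1.32514964] [ 0.2927788  -0.02227451  0.05085303]
lantern [0.693 0.38  0.107]
dish [ 0.666 -0.344  0.029]
vase [ 0.435 -0.451  0.12 ]
```

View pics/crop.png

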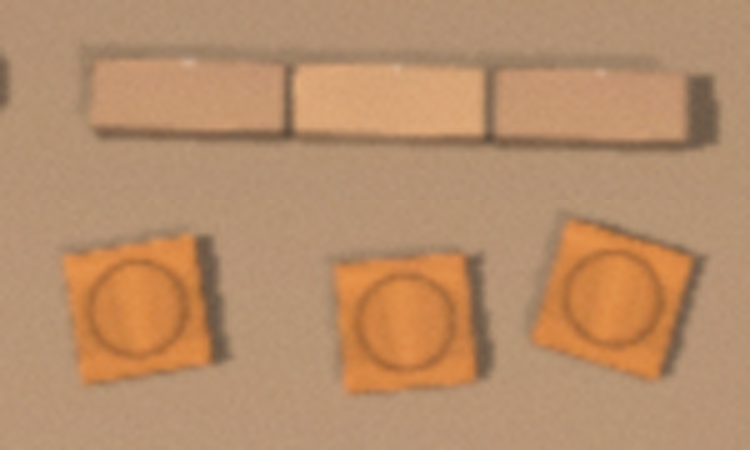

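The enlarged crop confirms three juniper squares with inlaid circles under the three-stone kerb, with joints at about u=293 and u=333 in the top image. I'll push them sideways first with the finger bar along x, then forward.

servo_tool(
  plan=[
    [60,0,0,0,0,0,0.168],
    [60,0,0,0,0,0,0.168],
    [60,0,0,0,0,0,0.168],
    [60,0,0,0,0,0,0.168],
    [60,0,0,0,0,0,0.168],
    [60,0,0,0,0,0,0.168],
    [60,0,0,0,0,0,0.168],
    [60,0,0,0,0,0,0.17],
  ],
  force=20,
)

```text
time_s: 1.1
ee_pos: [0.1225, 0.536, 0.2051]
eef_rot: [-3.141, 0.001, 1.565]
force: [-0.0, 0.1, -0.5]
grip_width: 0.0564
grip_force: 0.0
```

Run:
```python
from h import *
c=dict(np.load("top0.npz"));im=c["pixels"];P=pts(c)
hsv=cv2.cvtColor(im,cv2.COLOR_RGB2HSV)
g=im.astype(float).mean(2)
# front bottom edge: strongest changes per column; and rear-top edge
top=[];joint={}
sel=(P[...,2]>.02)&(P[...,2]<.045)
F=[];B=[]
for u in range(258,370):
    r=np.where(sel[140:175,u])[0]+140
    d=np.diff(g[158:170,u]); 
    F.append([u,158+np.argmin(d[:7])+.5]); B.append([u,r.min()]); 
    F[-1].append(r.max())
F=np.array(F,float)
def fit(a,z):
    w=cast(c,a,z); 
    l=cv2.fitLine(w[:,:2].astype(np.float32),cv2.DIST_HUBER,0,.01,.01).ravel(); s=l[0]/l[1]; return "x at y=0",l[2]-s*l[3],"dx/dy",s
print("front top edge (gray)",fit(F[:,:2],.03)); print("front depth",fit(F[:,[0,2]]+[0,.5],.03)); print("back",fit(np.array(B,float)-[0,.5],.03))
row=g[150:160].mean(0); row=row-cv2.GaussianBlur(row[None],(0,0),6)[0]
for a,b in((285,301),(325,341)):
    s=np.clip(-row[a:b],0,None);s[s<.3*s.max()]=0;u=(np.arange(a,b)*s).sum()/s.sum();print("joint",u,cast(c,[u,154.5],.03))
o=ctrl.get_obs();print(o["ee_pos"],o["eef_rot"])
```

```text
front top edge (gray) ('x at y=0', np.float32(0.678714), 'dx/dy', np.float32(0.0036210734))
front depth ('x at y=0', np.float32(0.6760977), 'dx/dy', np.float32(0.005238418))
back ('x at y=0', np.float32(0.72842866), 'dx/dy', np.float32(0.0029314402))
joint 292.10484960938396 [[0.7018496  0.07236675 0.03      ]]
joint 332.46874160456645 [[ 0.70472017 -0.06763791  0.03      ]]
[0.12254076 0.53599224 0.20509415] [-3.14136832e+00  7.00813160e-04  1.56525147e+00]
```

servo_tool(
  plan=[
    [60,-0.036,0.045,0,0,0,0],
    [60,-0.036,0.045,0,0,0,0],
    [60,-0.036,0.045,0,0,0,0],
    [60,-0.036,0.045,0,0,0,0],
    [60,-0.036,0.045,0,0,0,0],
    [60,-0.036,0.045,0,0,0,0],
    [60,-0.036,0.045,0,0,0,0],
    [60,-0.032,0.045,0,0,0,0],
  ],
)

```text
time_s: 2.1
ee_pos: [0.4838, 0.2506, 0.2053]
eef_rot: [-3.141, 0.0, 1.57]
force: [0.5, -0.3, -0.4]
grip_width: 0.0568
grip_force: 0.0
```

servo_tool(
  plan=[
    [60,0,0,0.05,0,0,0],
    [60,0,0,0.05,0,0,0],
    [60,0,0,0.05,0,0,0],
    [60,0,0,0.04,0,0,0],
    [60,0,0,0.009,0,0,0],
    [60,-0.01,0,0,0,0,0],
    [60,-0.01,0,0,0,0,0],
    [60,-0.007,0,0,0,0,0],
  ],
)

```text
time_s: 3.1
ee_pos: [0.4833, 0.2246, 0.0078]
eef_rot: [3.139, -0.001, 1.57]
force: [0.1, -0.2, 0.4]
grip_width: 0.0567
grip_force: 0.3
```

servo_tool(
  plan=[
    [60,-0.006,0,0,0,0,0],
    [60,-0.006,0,0,0,0,0],
    [60,-0.005,0,0,0,0,0],
    [60,-0.005,0,0,0,0,0],
    [60,-0.004,0,0,0,0,0],
    [60,-0.002,0,0,0,0,0],
    [60,0,0,0,0,0,0],
    [60,0,0,0,0,0,0],
  ],
)

```text
time_s: 4.1
ee_pos: [0.4825, 0.1972, 0.0064]
eef_rot: [-3.141, 0.0, 1.571]
force: [-0.2, -0.2, -0.3]
grip_width: 0.0566
grip_force: 0.0
```

```bash
cat >> h.py <<'E'
def coasters(n,c=None):
    c=c or ctrl.camera("top");save(c,n);im=c["pixels"];hsv=cv2.cvtColor(im,cv2.COLOR_RGB2HSV)
    m=((hsv[...,1]>125)&(hsv[...,0]<18)).astype(np.uint8); m[:160]=0;m[245:]=0;m[:,:235]=0;m[:,385:]=0
    for k in cv2.findContours(m,0,cv2.CHAIN_APPROX_NONE)[0]:
        if cv2.contourArea(k)<100: continue
        w=cast(c,k[:,0],.014)[:,:2]*1000; r=cv2.minAreaRect(w.astype(np.float32)); mm=cv2.moments(k)
        print("coaster",np.round(r[0],1),np.round(r[1],1),round(r[2],1),(cast(c,[mm['m10']/mm['m00'],mm['m01']/mm['m00']],.014)*1000).round(1), "x",w[:,0].min().round(1),w[:,0].max().round(1),"y",w[:,1].min().round(1),w[:,1].max().round(1))
    o=ctrl.get_obs();print(o["time_s"],o["ee_pos"].round(4),o["eef_rot"].round(3),o["force"].round(1))
E
python3 -c "
from h import *
coasters('t1')"
```

```text
coaster [479.4 -13.4] [91.6 91.9] 6.3 [[479. -13.  14.]] x 431.3 525.6 y -62.9 34.0
coaster [477.4 133.5] [90.4 71.8] 2.0 [[478.8 131.2  14. ]] x 432.4 522.5 y 96.2 170.8
coaster [ 499.3 -154.9] [91.7 93.4] 72.4 [[ 498.1 -155.    14. ]] x 445.1 551.6 y -209.7 -103.4
4.15 [0.4825 0.1972 0.0064] [-3.141  0.     1.571] [ 0.   0.1 -0.6]
```

View pics/t1.png

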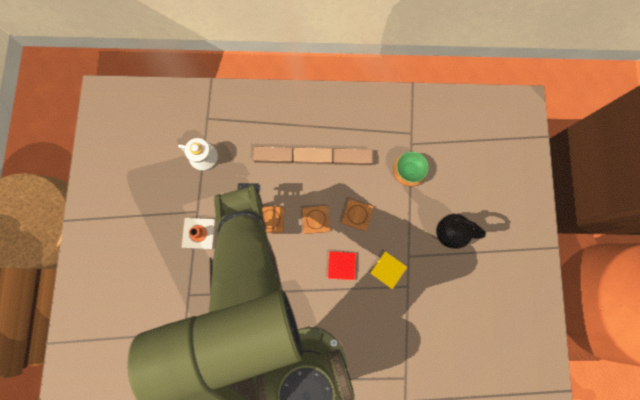

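The left coaster has been pushed square, with its right edge at y≈0.097, so its centre is at about 0.142. Middle coaster next.

servo_tool(
  plan=[
    [60,0.015,0,0,0,0,0],
    [60,0,0,-0.05,0,0,0],
    [60,-0.05,0,0,0,0,0],
    [60,-0.06,0,0,0,0,0],
    [60,-0.06,0,0,0,0,0],
    [60,-0.06,0,0,0,0,0],
    [60,-0.06,0,0,0,0,0],
    [60,-0.005,-0.003,0,0,0,0],
  ],
)

```text
time_s: 5.15
ee_pos: [0.4799, -0.0851, 0.0565]
eef_rot: [3.141, 0.0, 1.567]
force: [-0.8, 1.2, 0.1]
grip_width: 0.0565
grip_force: 0.0
```

```bash
python3 -c "
from h import *
coasters('t2')"
```

```text
coaster [476.3   5.8] [89.4 54.8] 1.1 [[484.1  10.3  14. ]] x 431.3 521.5 y -20.8 34.0
coaster [477.3 141.5] [89.4 93.9] 1.0 [[477.3 141.4  14. ]] x 432.1 522.7 y 94.9 187.8
coaster [ 489.3 -186.4] [26.3 91.1] 73.6 [[ 489.8 -186.8   14. ]] x 445.1 535.2 y -209.7 -164.9
5.2 [ 0.4795 -0.0839  0.0564] [-3.142 -0.     1.568] [0.3 0.  0.3]
```

servo_tool(
  plan=[
    [60,0,0,0.04,0,0,0],
    [60,0,0,0.01,0,0,0],
    [60,0.008,0,0,0,0,0],
    [60,0.007,0,0,0,0,0],
    [60,0.007,0,0,0,0,0],
    [60,0.005,0,0,0,0,0],
    [60,0.004,0,0,0,0,0],
    [60,0,0,0,0,0,0],
  ],
)

```text
time_s: 6.2
ee_pos: [0.4796, -0.0517, 0.0065]
eef_rot: [3.142, -0.0, 1.571]
force: [-0.1, -0.2, 0.4]
grip_width: 0.0563
grip_force: 0.0
```

servo_tool(
  plan=[
    [60,-0.015,0,0,0,0,0],
    [60,0,0,-0.05,0,0,0],
    [60,-0.05,0.005,0,0,0,0],
    [60,-0.06,0.005,0,0,0,0],
    [60,-0.055,0.005,0,0,0,0],
    [60,0,0.003,0,0,0,0],
    [60,0,0,0.04,0,0,0],
    [60,0,0,0.01,0,0,0],
  ],
)

```text
time_s: 7.2
ee_pos: [0.4963, -0.2313, 0.0045]
eef_rot: [-3.138, -0.002, 1.571]
force: [0.0, 0.3, 0.9]
grip_width: 0.0564
grip_force: 0.0
```

```bash
python3 -c "
from h import *
coasters('t3')"
```

```text
coaster [477.3 141.6] [89.4 93.8] 1.0 [[477.1 141.6  14. ]] x 432.0 522.7 y 95.2 187.8
coaster [483.3   3.9] [89.6 92. ] 1.0 [[483.    2.6  14. ]] x 437.8 528.8 y -42.6 49.5
coaster [ 500.6 -147.8] [77.2 91.9] 73.9 [[ 504.5 -143.4   14. ]] x 454.7 551.6 y -196.0 -100.1
7.25 [ 0.4965 -0.2312  0.0045] [-3.139e+00 -2.000e-03  1.571e+00] [-0.5  0.3 -1.8]
```

servo_tool(
  plan=[
    [60,0.009,0,0,0,0,0],
    [60,0.008,0,0,0,0,0],
    [60,0.007,0,0,0,0,0],
    [60,0.006,0,0,0,0,0],
    [60,0.005,0,0,0,0,0],
    [60,0.003,0,0,0,0,0],
    [60,0,0,0,0,0,0],
    [60,0,0,0,0,0,0],
  ],
)

```text
time_s: 8.25
ee_pos: [0.4975, -0.1939, 0.0064]
eef_rot: [-3.141, -0.0, 1.571]
force: [0.3, -0.1, -0.1]
grip_width: 0.0562
grip_force: 0.0
```

servo_tool(
  plan=[
    [60,-0.015,0,0,0,0,0],
    [60,0,0,-0.05,0,0,0],
    [60,0,-0.02,-0.01,0,0,-0.18],
    [60,0,0,0,0,0,-0.18],
    [60,0,0,0,0,0,-0.18],
    [60,0,0,0,0,0,-0.18],
    [60,0,0,0,0,0,-0.18],
    [60,0,0,0,0,0,-0.18],
  ],
)

```text
time_s: 9.25
ee_pos: [0.4775, -0.2099, 0.0665]
eef_rot: [-3.142, 0.0, 2.656]
force: [-0.4, -0.0, -0.7]
grip_width: 0.0567
grip_force: 0.0
```

servo_tool(
  plan=[
    [60,0,0,0,0,0,-0.18],
    [60,0,0,0,0,0,-0.18],
    [60,0,0,0,0,0,-0.128],
    [60,0,0,0,0,0,0],
    [60,0.03,0.035,0,0,0,0],
    [60,0.026,0.035,0,0,0,0],
    [60,0,0,0,0,0,0],
    [60,0,0,0,0,0,0],
  ],
)

```text
time_s: 10.25
ee_pos: [0.4225, -0.1394, 0.0668]
eef_rot: [-3.141, 0.001, 3.137]
force: [0.0, 0.0, 0.5]
grip_width: 0.0563
grip_force: 0.0
```

```bash
python3 -c "
from h import *
coasters('t4')"
```

```text
coaster [477.3 141.5] [89.4 93.8] 1.0 [[477.1 141.6  14. ]] x 432.0 522.7 y 95.1 187.8
coaster [483.3   4. ] [89.6 92. ] 1.0 [[482.6   2.8  14. ]] x 437.8 528.5 y -42.6 49.7
10.3 [ 0.4225 -0.1395  0.0667] [-3.141e+00  1.000e-03  3.137e+00] [ 0.3 -0.4 -0.8]
```

servo_tool(
  plan=[
    [60,0,0,0.04,0,0,0],
    [60,0,0,0.02,0,0,0],
    [60,0,0,0,0,0,0],
    [60,-0.012,0,0,0,0,0],
    [60,-0.014,0,0,0,0,0],
    [60,-0.016,0,0,0,0,0],
    [60,-0.016,0,0,0,0,0],
    [60,-0.016,0,0,0,0,0],
  ],
)

```text
time_s: 11.3
ee_pos: [0.4975, -0.139, 0.0072]
eef_rot: [-3.141, 0.001, 3.139]
force: [-1.5, -0.4, 0.7]
grip_width: 0.0563
grip_force: 0.4
```

servo_tool(
  plan=[
    [60,-0.016,0,0,0,0,0],
    [60,-0.016,0,0,0,0,0],
    [60,-0.016,0,0,0,0,0],
    [60,-0.012,0,0,0,0,0],
    [60,-0.008,0,0,0,0,0],
    [60,-0.006,0,0,0,0,0],
    [60,-0.004,0,0,0,0,0],
    [60,0,0,0,0,0,0],
  ],
)

```text
time_s: 12.3
ee_pos: [0.5739, -0.1391, 0.0065]
eef_rot: [-3.142, 0.0, 3.139]
force: [0.5, 0.1, 1.6]
grip_width: 0.0564
grip_force: 0.0
```

```bash
python3 -c "
from h import *
coasters('t5')"
```

```text
coaster [477.3 141.5] [89.4 93.8] 1.0 [[477.2 141.5  14. ]] x 432.0 522.7 y 95.1 187.8
coaster [483.3   3.9] [89.6 92. ] 1.0 [[487.1  12.4  14. ]] x 437.8 528.7 y -41.4 49.6
12.35 [ 0.5738 -0.1391  0.0064] [-3.142  0.     3.139] [-0.5 -0.7  0. ]
```

Now creep until the force shows kerb contact.

servo_tool(
  plan=[
    [60,-0.001,0,0,0,0,0],
    [60,-0.001,0,0,0,0,0],
    [60,-0.001,0,0,0,0,0],
    [60,-0.001,0,0,0,0,0],
    [60,0,0,0,0,0,0],
    [60,0,0,0,0,0,0],
    [60,0,0,0,0,0,0],
    [60,0,0,0,0,0,0],
  ],
)

```text
time_s: 13.35
ee_pos: [0.5778, -0.1391, 0.0064]
eef_rot: [-3.142, 0.0, 3.139]
force: [-0.3, -0.5, 0.2]
grip_width: 0.056
grip_force: 0.0
```

servo_tool(
  plan=[
    [60,-0.001,0,0,0,0,0],
    [60,-0.001,0,0,0,0,0],
    [60,-0.0005,0,0,0,0,0],
    [60,-0.0005,0,0,0,0,0],
    [60,0,0,0,0,0,0],
    [60,0,0,0,0,0,0],
    [60,0,0,0,0,0,0],
    [60,0,0,0,0,0,0],
  ],
)

```text
time_s: 14.35
ee_pos: [0.579, -0.1391, 0.0064]
eef_rot: [3.141, -0.005, 3.139]
force: [-15.2, 0.5, 10.4]
grip_width: 0.0562
grip_force: 7.6
```

servo_tool(
  plan=[
    [60,0.01,0,0,0,0,0],
    [60,0.02,0,-0.05,0,0,0],
    [60,0.045,0.036,0,0,0,0],
    [60,0.045,0.036,0,0,0,0],
    [60,0.045,0.036,0,0,0,0],
    [60,0.002,0.034,0,0,0,0],
    [60,0,0,0.04,0,0,0],
    [60,0,0,0.01,0,0,0],
  ],
)

```text
time_s: 15.35
ee_pos: [0.4131, 0.0036, 0.0052]
eef_rot: [3.141, -0.002, 3.139]
force: [0.7, -0.3, 0.7]
grip_width: 0.0566
grip_force: 0.0
```

servo_tool(
  plan=[
    [60,0,0,0,0,0,0],
    [60,-0.01,0,0,0,0,0],
    [60,-0.014,0,0,0,0,0],
    [60,-0.016,0,0,0,0,0],
    [60,-0.016,0,0,0,0,0],
    [60,-0.016,0,0,0,0,0],
    [60,-0.016,0,0,0,0,0],
    [60,-0.016,0,0,0,0,0],
  ],
)

```text
time_s: 16.35
ee_pos: [0.5198, 0.0029, 0.0069]
eef_rot: [-3.142, 0.001, 3.139]
force: [-0.5, 0.5, -0.4]
grip_width: 0.0564
grip_force: 0.3
```

```bash
python3 -c "
from h import *
coasters('t6')"
```

```text
coaster [477.3 143.1] [89.4 90.6] 1.0 [[478.9 145.9  14. ]] x 432.2 522.6 y 98.0 187.9
coaster [ 633.3 -130.4] [93.7 91.1] 0.6 [[ 632.8 -129.1   14. ]] x 586.0 680.2 y -175.6 -84.5
16.4 [0.5214 0.0028 0.0072] [-3.141e+00  2.000e-03  3.139e+00] [ 0.8  0.2 -0.1]
```

servo_tool(
  plan=[
    [60,-0.014,0,0,0,0,0],
    [60,-0.014,0,0,0,0,0],
    [60,-0.012,0,0,0,0,0],
    [60,-0.008,0,0,0,0,0],
    [60,-0.004,0,0,0,0,0],
    [60,-0.003,0,0,0,0,0],
    [60,-0.002,0,0,0,0,0],
    [60,0,0,0,0,0,0],
  ],
)

```text
time_s: 17.4
ee_pos: [0.5752, 0.0029, 0.0065]
eef_rot: [-3.142, 0.0, 3.139]
force: [0.0, -0.2, -1.4]
grip_width: 0.0561
grip_force: 0.0
```

servo_tool(
  plan=[
    [60,-0.001,0,0,0,0,0],
    [60,-0.001,0,0,0,0,0],
    [60,-0.001,0,0,0,0,0],
    [60,-0.001,0,0,0,0,0],
    [60,-0.0005,0,0,0,0,0],
    [60,-0.0005,0,0,0,0,0],
    [60,0,0,0,0,0,0],
    [60,0,0,0,0,0,0],
  ],
)

```text
time_s: 18.4
ee_pos: [0.5794, 0.0029, 0.0064]
eef_rot: [3.142, -0.002, 3.139]
force: [-7.5, 0.5, 5.0]
grip_width: 0.0561
grip_force: 3.8
```

servo_tool(
  plan=[
    [60,0.01,0,0,0,0,0],
    [60,0.02,0,-0.05,0,0,0],
    [60,0.045,0.036,0,0,0,0],
    [60,0.045,0.036,0,0,0,0],
    [60,0.045,0.036,0,0,0,0],
    [60,0.006,0.031,0,0,0,0],
    [60,0,0,0.04,0,0,0],
    [60,0,0,0.01,0,0,0],
  ],
)

```text
time_s: 19.4
ee_pos: [0.4083, 0.1422, 0.0051]
eef_rot: [-3.141, -0.002, 3.139]
force: [-0.0, -0.2, 0.2]
grip_width: 0.0561
grip_force: 0.0
```

servo_tool(
  plan=[
    [60,0,0,0,0,0,0],
    [60,-0.01,0,0,0,0,0],
    [60,-0.014,0,0,0,0,0],
    [60,-0.016,0,0,0,0,0],
    [60,-0.016,0,0,0,0,0],
    [60,-0.016,0,0,0,0,0],
    [60,-0.016,0,0,0,0,0],
    [60,-0.016,0,0,0,0,0],
  ],
)

```text
time_s: 20.4
ee_pos: [0.5152, 0.1418, 0.0069]
eef_rot: [3.141, 0.001, 3.138]
force: [-0.6, -0.5, 1.1]
grip_width: 0.0567
grip_force: 0.3
```

servo_tool(
  plan=[
    [60,-0.014,0,0,0,0,0],
    [60,-0.014,0,0,0,0,0],
    [60,-0.012,0,0,0,0,0],
    [60,-0.008,0,0,0,0,0],
    [60,-0.006,0,0,0,0,0],
    [60,-0.004,0,0,0,0,0],
    [60,0,0,0,0,0,0],
    [60,0,0,0,0,0,0],
  ],
)

```text
time_s: 21.4
ee_pos: [0.5714, 0.1419, 0.0065]
eef_rot: [3.142, -0.0, 3.139]
force: [-0.5, -0.0, -0.8]
grip_width: 0.0564
grip_force: 0.0
```

```bash
python3 -c "
from h import *
coasters('t7')"
```

```text
coaster [ 633.3 -130.3] [93.5 90.9] 0.6 [[ 631.7 -128.6   14. ]] x 586.1 680.0 y -175.6 -84.5
coaster [634.4   2.2] [93.2 90.9] 1.1 [[632.9   4.1  14. ]] x 587.0 680.5 y -42.5 48.5
21.45 [0.5714 0.1419 0.0065] [-3.142 -0.     3.139] [-1.   0.7  0.1]
```

servo_tool(
  plan=[
    [60,-0.002,0,0,0,0,0],
    [60,-0.002,0,0,0,0,0],
    [60,-0.001,0,0,0,0,0],
    [60,-0.001,0,0,0,0,0],
    [60,-0.001,0,0,0,0,0],
    [60,-0.001,0,0,0,0,0],
    [60,-0.0005,0,0,0,0,0],
    [60,0,0,0,0,0,0],
  ],
)

```text
time_s: 22.45
ee_pos: [0.5798, 0.1419, 0.0064]
eef_rot: [-3.142, -0.001, 3.139]
force: [-4.2, -0.9, 2.7]
grip_width: 0.0565
grip_force: 1.9
```

servo_tool(
  plan=[
    [60,0.01,0,0,0,0,0],
    [0,0.04,0,-0.05,0,0,0],
    [0,0.05,0,-0.02,0,0,0],
    [0,0.05,0,0,0,0,0],
    [0,0.04,0,0,0,0,0],
    [0,0,0,0,0,0,0],
    [0,0,0,0,0,0,0],
    [0,0,0,0,0,0,0],
  ],
)

```text
time_s: 23.45
ee_pos: [0.3918, 0.1424, 0.0752]
eef_rot: [3.141, 0.0, 3.138]
force: [0.3, -0.1, 0.7]
grip_width: 0.0002
grip_force: 0.0
```

Run:
```python
from h import *
c=ctrl.camera("top");coasters('t8',c)
im=c["pixels"];cv2.imwrite("pics/crop2.png",cv2.cvtColor(cv2.resize(im[140:190,240:385],None,fx=5,fy=5,interpolation=2),cv2.COLOR_RGB2BGR))
```

```text
coaster [ 633.3 -130.4] [93.6 91.1] 0.6 [[ 632.3 -129.7   14. ]] x 586.0 680.1 y -175.6 -84.5
coaster [634.4   2.2] [93.2 90.9] 1.1 [[633.2   3.3  14. ]] x 587.0 680.7 y -43.5 48.5
coaster [635.2 141.4] [93.2 91.6] 1.2 [[633.6 141.2  14. ]] x 587.8 681.5 y 94.9 187.9
23.5 [0.3916 0.1423 0.0751] [-3.142  0.     3.138] [ 0.  -0.7 -0.1]
```

View pics/crop2.png

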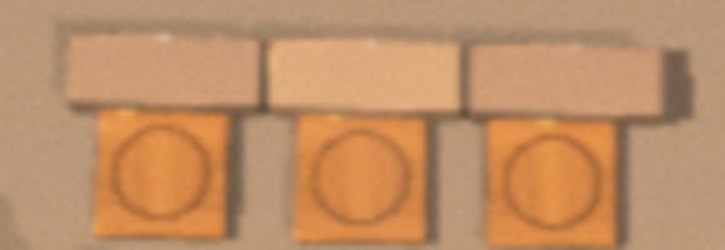

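The crop shows all three coasters flush with the kerb. The right one sits about 8 mm too far left on its stone (coaster u 487–617 against stone 466–663). I'll measure the offsets at subpixel level with circles and joints.

```bash
cat >> h.py <<'E'
def row(c):
    im=c["pixels"].astype(float);g=im.mean(2);s=cv2.cvtColor(c["pixels"],cv2.COLOR_RGB2HSV)[...,1].astype(float)
    J=[]
    for a,b in((285,301),(325,341)):
        V=[]
        for v0 in range(148,160,2):
            r=g[v0:v0+2].mean(0);x=np.arange(a,b);base=np.interp(x,[a,b-1],[r[a:a+4].mean(),r[b-4:b].mean()])
            d=np.clip(base-r[a:b],0,None);k=d.argmax();w=d[max(k-2,0):k+3];V.append((x[max(k-2,0):k+3]*w).sum()/w.sum())
        J.append(cast(c,[np.median(V),154],.03)[0,1])
    print("joints mm",np.round(np.array(J)*1000,1),"mid",round(np.mean(J)*1000,1))
    for u0 in (245,285,325):
        u0=int(u0);r=s[168:183].mean(0)[u0:u0+50];lo,hi=np.percentile(r,10),np.percentile(r,70);t=(lo+hi)/2
        i=np.where(r>t)[0];i=i[np.abs(i-np.median(i))<18];a,b=i[0],i[-1]
        ua=u0+a-(r[a]-t)/(r[a]-r[a-1]);ub=u0+b+(r[b]-t)/(r[b]-r[b+1])
        y=cast(c,[[ua,175],[ub,175]],.014)[:,1]*1000;print("coaster y",y.round(1),"mid",y.mean().round(1),"w",(y[0]-y[1]).round(1))
E
python3 -c "
from h import *
row(ctrl.camera('top'))"
```

```text
joints mm [ 72.6 -67.9] mid 2.3
coaster y [187.   95.3] mid 141.2 w 91.7
coaster y [ 48.9 -43.1] mid 2.9 w 92.0
coaster y [ -84.3 -175.8] mid -130.1 w 91.5
```

servo_tool(
  plan=[
    [0,-0.04,-0.034,0,0,0,0],
    [0,-0.04,-0.034,0,0,0,0],
    [0,-0.04,-0.034,0,0,0,0],
    [0,-0.04,-0.034,0,0,0,0],
    [0,-0.04,-0.034,0,0,0,0],
    [0,-0.04,-0.036,0,0,0,0],
    [0,0,0,0,0,0,0],
    [0,0,0,0,0,0,0],
  ],
)

```text
time_s: 24.55
ee_pos: [0.63, -0.0641, 0.0745]
eef_rot: [3.141, -0.001, 3.139]
force: [-0.6, -0.0, -0.3]
grip_width: 0.0006
grip_force: 0.0
```

servo_tool(
  plan=[
    [0,0,0,0.05,0,0,0],
    [0,0,0,0.018,0,0,0],
    [0,0,0,0,0,0,0],
    [0,0,-0.004,0,0,0,0],
    [0,0,-0.004,0,0,0,0],
    [0,0,-0.004,0,0,0,0],
    [0,0,-0.003,0,0,0,0],
    [0,0,0,0,0,0,0],
  ],
)

```text
time_s: 25.55
ee_pos: [0.6307, -0.0795, 0.0078]
eef_rot: [-3.141, 0.001, 3.139]
force: [-0.5, 0.2, 3.7]
grip_width: 0.0002
grip_force: 1.4
```

```bash
python3 -c "
from h import *
c=ctrl.camera('top');coasters('t9',c);row(c)"
```

```text
coaster [634.   26.5] [93.4 41.7] 1.5 [[633.2  29.5  14. ]] x 587.0 680.7 y 5.2 48.5
coaster [635.3 141.2] [93.2 91.1] 1.1 [[633.7 141.2  14. ]] x 587.9 681.5 y 95.0 187.0
25.6 [ 0.6307 -0.0794  0.0077] [-3.141e+00  1.000e-03  3.139e+00] [0.9 0.6 3.7]
joints mm [ 72.6 -51.3] mid 10.6
coaster y [186.9  95.3] mid 141.1 w 91.5
coaster y [ 54.9 -71.7] mid -8.4 w 126.6
coaster y [ -34.5 -159.5] mid -97.0 w 125.0
```

servo_tool(
  plan=[
    [0,0,0.01,0,0,0,0],
    [0,0,0,-0.05,0,0,0],
    [0,0.04,0.035,-0.02,0,0,0],
    [60,0.045,0.035,0,0,0,0],
    [60,0.045,0.035,0,0,0,0],
    [60,0.045,0.035,0,0,0,0],
    [60,0.045,0.035,0,0,0,0],
    [60,0.02,0.035,0,0,0,0],
  ],
)

```text
time_s: 26.6
ee_pos: [0.3887, 0.1426, 0.0772]
eef_rot: [-3.141, -0.001, 3.139]
force: [1.3, 1.0, -0.6]
grip_width: 0.0471
grip_force: 0.0
```

```bash
python3 -c "
from h import *
c=ctrl.camera('top');coasters('t10',c);row(c)"
```

```text
coaster [ 633.4 -133.9] [93.8 91.1] 0.5 [[ 632.3 -133.2   14. ]] x 586.1 680.4 y -179.1 -88.0
coaster [634.4   2.2] [93.2 90.9] 1.1 [[633.3   3.2  14. ]] x 587.0 680.9 y -43.5 48.5
coaster [635.2 141.4] [93.2 91.6] 1.2 [[633.5 141.2  14. ]] x 587.8 681.4 y 94.8 187.9
26.65 [0.3876 0.1451 0.0772] [ 3.141e+00 -1.000e-03  3.140e+00] [ 0.8 -1.1 -0.2]
joints mm [ 72.7 -67.9] mid 2.4
coaster y [187.   95.3] mid 141.2 w 91.7
coaster y [ 48.9 -43.1] mid 2.9 w 92.0
coaster y [ -87.5 -179.2] mid -133.3 w 91.6
```

servo_tool(
  plan=[
    [0,-0.041,-0.035,0,0,0,0],
    [0,-0.041,-0.035,0,0,0,0],
    [0,-0.041,-0.035,0,0,0,0],
    [0,-0.041,-0.035,0,0,0,0],
    [0,-0.041,-0.035,0,0,0,0],
    [0,-0.041,-0.034,0,0,0,0],
    [0,0,0,0,0,0,0],
    [0,0,0,0.03,0,0,0],
  ],
)

```text
time_s: 27.65
ee_pos: [0.6372, -0.0679, 0.0482]
eef_rot: [-3.141, 0.003, 3.139]
force: [-0.1, -0.3, -0.8]
grip_width: -0.0001
grip_force: 0.0
```

servo_tool(
  plan=[
    [0,0.004,0,0.03,0,0,0],
    [0,0,0,0.012,0,0,0],
    [0,0,0,0,0,0,0],
    [0,0,-0.004,0,0,0,0],
    [0,0,-0.004,0,0,0,0],
    [0,0,-0.003,0,0,0,0],
    [0,0,-0.001,0,0,0,0],
    [0,0,0,0,0,0,0],
  ],
)

```text
time_s: 28.65
ee_pos: [0.6328, -0.0803, 0.0058]
eef_rot: [-3.141, 0.001, 3.139]
force: [0.1, 0.6, 5.7]
grip_width: 0.0004
grip_force: 2.4
```

servo_tool(
  plan=[
    [0,0,-0.001,0,0,0,0],
    [0,0,-0.001,0,0,0,0],
    [0,0,-0.001,0,0,0,0],
    [0,0,-0.001,0,0,0,0],
    [0,0,0,0,0,0,0],
    [0,0,0.006,0,0,0,0],
    [0,0,0.006,0,0,0,0],
    [0,0,0,-0.05,0,0,0],
  ],
)

```text
time_s: 29.65
ee_pos: [0.6302, -0.0713, 0.0521]
eef_rot: [3.14, -0.007, 3.139]
force: [1.0, -0.6, 0.1]
grip_width: 0.0008
grip_force: 0.0
```

servo_tool(
  plan=[
    [0,0.04,0.03,-0.02,0,0,0],
    [60,0.045,0.035,0,0,0,0],
    [60,0.045,0.035,0,0,0,0],
    [60,0.045,0.035,0,0,0,0],
    [60,0.045,0.035,0,0,0,0],
    [60,0.02,0.035,0,0,0,0],
    [60,0,0,0,0,0,0],
    [60,0,0,0,0,0,0],
  ],
)

```text
time_s: 30.65
ee_pos: [0.3933, 0.1332, 0.0753]
eef_rot: [-3.141, 0.0, 3.139]
force: [0.2, -0.2, 0.5]
grip_width: 0.0563
grip_force: 0.0
```

```bash
python3 -c "
from h import *
c=ctrl.camera('top');coasters('t11',c);row(c)"
```

```text
coaster [ 633.5 -140.9] [93.8 91.1] 0.5 [[ 632.6 -139.3   14. ]] x 586.2 680.4 y -186.1 -95.0
coaster [634.3   3.6] [93.3 93.4] 0.9 [[633.1   3.3  14. ]] x 587.0 680.5 y -43.6 49.8
coaster [635.2 141.5] [94.3 90.7] 1.9 [[633.6 141.1  14. ]] x 587.9 681.5 y 94.8 188.3
30.7 [0.3934 0.133  0.0752] [-3.141  0.     3.138] [ 0.2 -0.1 -0. ]
joints mm [ 72.7 -67.8] mid 2.4
coaster y [187.   95.3] mid 141.2 w 91.7
coaster y [ 48.9 -43.1] mid 2.9 w 92.0
coaster y [ -93.5 -185.6] mid -139.5 w 92.1
```

The row is good: each coaster is within 2 mm of its stone's centre and flush. Next I'll locate the holder's top rim in the top and scene views.

Run:
```python
from h import *
from h import ctrl
for n in("top","scene"):
    c=ctrl.camera(n);save(c,n+"h");hsv=cv2.cvtColor(c["pixels"],cv2.COLOR_RGB2HSV);P=pts(c);z=c["z_map"]
    ok=(z>0)&(np.hypot(P[...,0]-.425,P[...,1]-.379)<.045)
    t=ok&(P[...,2]>.058)&(P[...,2]<.08)
    v,u=np.where(t);print(n,"rim px",u.mean(),v.mean(),len(u),"z",np.median(P[t][:,2]))
    k=cv2.findContours(t.astype(np.uint8),0,cv2.CHAIN_APPROX_NONE)[0]
    if k:
        k=max(k,key=cv2.contourArea);print(cv2.minEnclosingCircle((cast(c,k[:,0],.068)[:,:2]*1000).astype(np.float32)))
    m=ok&(P[...,2]>.017)&(P[...,2]<.027)&(hsv[...,1]<70); print("mould pts mean",P[m].mean(0).round(4) if m.any() else None)
    x,y=int(u.mean()),int(v.mean()) if len(u) else 0
    cv2.imwrite(f"pics/{n}hc.png",cv2.cvtColor(cv2.resize(c["pixels"][y-30:y+30,x-30:x+30],None,fx=6,fy=6,interpolation=2),cv2.COLOR_RGB2BGR))
a=cv2.imread("pics/tophc.png");b=cv2.imread("pics/scenehc.png");cv2.imwrite("pics/hc.png",np.hstack([a,b]))
```

```text
top rim px 194.05208333333334 231.52083333333334 96 z 0.06825981767136358
((424.266845703125, 378.2059631347656), 18.45477867126465)
mould pts mean [0.4245 0.3769 0.0228]
scene rim px 442.68390804597703 295.7988505747126 174 z 0.06584361652546633
((425.8339538574219, 383.28094482421875), 18.479290008544922)
mould pts mean [0.4325 0.3801 0.02  ]
```

View pics/hc.png

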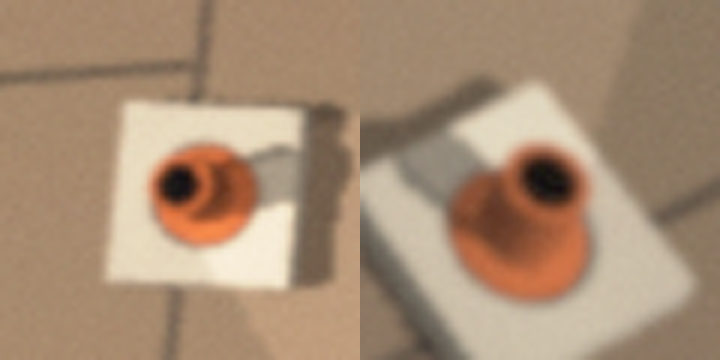

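The left crop shows the terracotta holder standing upright in the white mould, rim at top-view px (194,231). That puts it at about (0.4245, 0.379), which matches the mould centre.

servo_tool(
  plan=[
    [85,0,0,-0.05,0,0,0],
    [85,-0.006,0.049,0,0,0,0],
    [85,-0.006,0.049,0,0,0,0],
    [85,-0.006,0.049,0,0,0,0],
    [85,-0.006,0.049,0,0,0,0],
    [85,-0.007,0.05,0,0,0,0],
    [85,0,0,0,0,0,0],
    [85,0,0,0,0,0,0],
  ],
)

```text
time_s: 31.8
ee_pos: [0.4249, 0.3783, 0.1247]
eef_rot: [-3.141, -0.001, 3.138]
force: [1.2, -0.7, -0.9]
grip_width: 0.0797
grip_force: 0.0
```

servo_tool(
  plan=[
    [85,0,0,0.04,0,0,0],
    [85,0,0,0.03,0,0,0],
    [85,0,0,0.02,0,0,0],
    [85,0,0,0,0,0,0],
    [30,0,0,0,0,0,0],
    [30,0,0,0,0,0,0],
    [30,0,0,0,0,0,0],
    [30,0,0,0,0,0,0],
  ],
  force=15,
)

```text
time_s: 32.8
ee_pos: [0.4248, 0.3794, 0.0355]
eef_rot: [3.141, 0.0, 3.139]
force: [0.5, 0.8, -1.0]
grip_width: 0.0433
grip_force: 0.0
```

servo_tool(
  plan=[
    [20,0,0,0,0,0,0],
    [20,0,0,0,0,0,0],
    [20,0,0,0,0,0,0],
    [20,0,0,0,0,0,0],
    [20,0,0,0,0,0,0],
    [20,0,0,0,0,0,0],
    [20,0,0,0,0,0,0],
    [20,0,0,0,0,0,0],
  ],
  force=25,
)

```text
time_s: 33.8
ee_pos: [0.4247, 0.3794, 0.0354]
eef_rot: [3.141, 0.0, 3.139]
force: [-1.2, 1.6, 4.4]
grip_width: 0.0335
grip_force: 25.0
```

servo_tool(
  plan=[
    [20,0,0,-0.006,0,0,0],
    [20,0,0,-0.008,0,0,0],
    [20,0,0,-0.012,0,0,0],
    [20,0,0,-0.02,0,0,0],
    [20,0,0,-0.025,0,0,0],
    [20,0,0,-0.02,0,0,0],
    [20,0,0,0,0,0,0],
    [20,0,0,0,0,0,0],
  ],
)

```text
time_s: 34.8
ee_pos: [0.4244, 0.379, 0.1256]
eef_rot: [-3.141, -0.001, 3.139]
force: [0.1, -0.7, -1.4]
grip_width: 0.0331
grip_force: 25.0
```

Run:
```python
from h import *
o=ctrl.get_obs();print(o["ee_pos"],o["eef_rot"],o["force"],o["grip_width"],o["grip_force"])
c=ctrl.camera("scene");P=pts(c);h=cv2.cvtColor(c["pixels"],cv2.COLOR_RGB2HSV)
u0,v0=0,0
cam=np.linalg.inv(c["pose"])@np.r_[o["ee_pos"],1];K=c["mtx"];u=int(K[0,0]*cam[0]/-cam[2]+K[0,2]);v=int(K[1,1]*-cam[1]/-cam[2]+K[1,2]);print(u,v)
cv2.imwrite("pics/lift.png",cv2.cvtColor(cv2.resize(c["pixels"][v-60:v+60,u-80:u+80],None,fx=4,fy=4,interpolation=2),cv2.COLOR_RGB2BGR))
```

```text
[0.42442726 0.3789851  0.12561122] [-3.14089946e+00 -7.17058520e-04  3.13870960e+00] [ 0.12424403 -0.73084548 -1.44505523] 0.03307681187286022 24.999695420265198
448 282
```

View pics/lift.png

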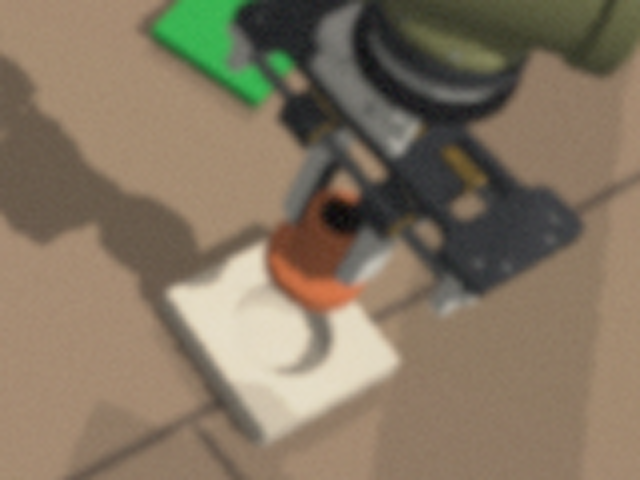

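The holder hangs upright in the grip, clear of the now-empty cavity.

servo_tool(
  plan=[
    [20,-0.02,-0.035,0,0,0,0],
    [20,-0.026,-0.047,0,0,0,0],
    [20,-0.03,-0.052,0,0,0,0],
    [20,-0.03,-0.052,0,0,0,0],
    [20,-0.03,-0.052,0,0,0,0],
    [20,-0.03,-0.052,0,0,0,0],
    [20,-0.025,-0.047,0,0,0,0],
    [20,-0.019,-0.039,0,0,0,0],
  ],
)

```text
time_s: 35.85
ee_pos: [0.6339, 0.0006, 0.1251]
eef_rot: [-3.142, -0.002, 3.138]
force: [0.9, 0.7, -2.4]
grip_width: 0.0335
grip_force: 25.0
```

servo_tool(
  plan=[
    [20,0,0,0,0,0,0],
    [20,0,0,0,0,0,0],
    [20,0,0,0.02,0,0,0],
    [20,0,0,0.02,0,0,0],
    [20,0,0,0.015,0,0,0],
    [20,0,0,0.005,0,0,0],
    [20,0,0,0,0,0,0],
    [20,0,0,0,0,0,0],
  ],
)

```text
time_s: 36.85
ee_pos: [0.634, 0.0027, 0.067]
eef_rot: [-3.142, 0.001, 3.139]
force: [-0.4, -0.3, -1.6]
grip_width: 0.0337
grip_force: 25.0
```

servo_tool(
  plan=[
    [20,0,0,0.01,0,0,0],
    [20,0,0,0.006,0,0,0],
    [20,0,0,0.004,0,0,0],
    [20,0,0,0.002,0,0,0],
    [20,0,0,0.001,0,0,0],
    [20,0,0,0,0,0,0],
    [20,0,0,0,0,0,0],
    [20,0,0,0,0,0,0],
  ],
)

```text
time_s: 37.85
ee_pos: [0.6337, 0.0027, 0.0434]
eef_rot: [-3.142, 0.0, 3.139]
force: [-0.1, 0.3, -2.0]
grip_width: 0.0335
grip_force: 25.0
```

servo_tool(
  plan=[
    [20,0,0,0.001,0,0,0],
    [20,0,0,0.0005,0,0,0],
    [20,0,0,0.0005,0,0,0],
    [20,0,0,0.0003,0,0,0],
    [20,0,0,0,0,0,0],
    [20,0,0,0,0,0,0],
    [20,0,0,0,0,0,0],
    [20,0,0,0,0,0,0],
  ],
)

```text
time_s: 38.85
ee_pos: [0.6337, 0.0027, 0.0414]
eef_rot: [-3.142, 0.0, 3.139]
force: [-4.5, 0.2, 5.5]
grip_width: 0.0336
grip_force: 25.0
```

The force shows it has touched down. Releasing and retreating.

servo_tool(
  plan=[
    [45,0,0,0,0,0,0],
    [55,0,0,0,0,0,0],
    [60,0,0,0,0,0,0],
    [60,0,0,0,0,0,0],
    [60,0,0,0,0,0,0],
    [60,0,0,-0.02,0,0,0],
    [60,0,0,-0.04,0,0,0],
    [60,0,0,-0.04,0,0,0],
  ],
)

```text
time_s: 39.85
ee_pos: [0.6337, 0.0027, 0.1437]
eef_rot: [-3.141, 0.001, 3.139]
force: [0.1, 1.2, -0.2]
grip_width: 0.056
grip_force: 0.0
```

servo_tool(
  plan=[
    [60,0,0,-0.03,0,0,0],
    [60,0.04,0.035,0,0,0,0],
    [60,0.045,0.035,0,0,0,0],
    [60,0.045,0.035,0,0,0,0],
    [60,0.045,0.035,0,0,0,0],
    [60,0.045,0.02,0,0,0,0],
    [60,0,0,0,0,0,0],
    [60,0,0,0,0,0,0],
  ],
)

```text
time_s: 40.85
ee_pos: [0.4148, 0.1633, 0.1721]
eef_rot: [3.141, 0.002, 3.139]
force: [-0.7, -0.1, 0.5]
grip_width: 0.0565
grip_force: 0.0
```

Run:
```python
from h import *
c=ctrl.camera("top");coasters("t12",c);row(c);P=pts(c);t=(P[...,2]>.064)&(P[...,2]<.085)&(np.hypot(P[...,0]-.634,P[...,1]-.003)<.04)&(c["z_map"]>0)
k=max(cv2.findContours(t.astype(np.uint8),0,cv2.CHAIN_APPROX_NONE)[0],key=cv2.contourArea);print("holder top",P[t][:,2].mean(),cv2.minEnclosingCircle((cast(c,k[:,0],.074)[:,:2]*1000).astype(np.float32)))
a=cv2.resize(c["pixels"][140:190,240:385],None,fx=5,fy=5,interpolation=2)
s=ctrl.camera("scene")["pixels"];b=cv2.resize(s[145:310,200:420],(725,544))[:350+194]
b=cv2.resize(b,(460,345));b=cv2.copyMakeBorder(b,0,0,0,725-460,0)
cv2.imwrite("pics/final.png",cv2.cvtColor(np.vstack([a,b]),cv2.COLOR_RGB2BGR))
```

```text
coaster [ 633.4 -140.9] [93.5 91.1] 0.5 [[ 632.4 -139.6   14. ]] x 586.2 680.0 y -186.1 -94.9
coaster [634.4   2.2] [93.2 91. ] 1.1 [[633.1   3.8  14. ]] x 587.0 680.6 y -43.4 48.5
coaster [635.2 141.4] [93.2 91.7] 1.2 [[633.6 141.3  14. ]] x 587.8 681.5 y 94.7 187.9
40.9 [0.415  0.1631 0.1717] [3.141e+00 1.000e-03 3.138e+00] [-0.8  0.4 -0.2]
joints mm [ 72.6 -67.9] mid 2.3
coaster y [187.   95.3] mid 141.1 w 91.7
coaster y [ 49.  -42.3] mid 3.4 w 91.2
coaster y [ -93.4 -185.6] mid -139.5 w 92.2
holder top 0.07406610681215021 ((632.2682495117188, 1.770513653755188), 17.57526206970215)
```

View pics/final.png

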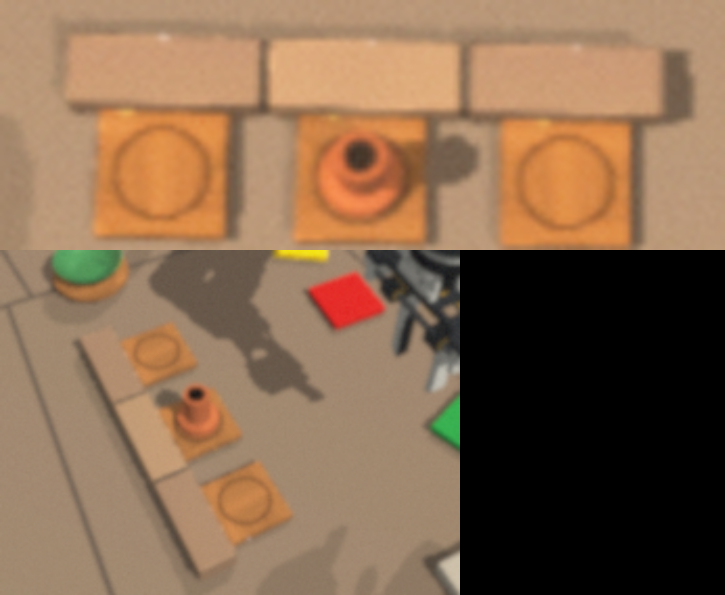

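The final view shows the row flush and centred on the stones. The holder stands upright at the middle of the middle coaster, with its top at z = 0.074 as expected.

```bash
python3 -c "
from station import ctrl
print(ctrl.hand_in())"
```

```text
the job is handed in; nothing more can be done
None
```

I handed the job in at about 41 s of the 72 s: the three coasters are flush with the kerb and within about 2 mm of their stone centres, and the candleholder stands upright within about 2 mm of the middle coaster's centre; I steered clear of the vase, lantern and dish but did not re-measure them at the end.

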